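Show where the balance tube goes in the centrifuge

ROBOT

A 6-joint arm with a two-finger parallel gripper is mounted at the origin on a cart in front of the work surface, level with it; the furniture and walls round the work are solid. World frame = base frame: x ahead of the robot, y to its left, z up, the work surface at z = 0. Lengths are in mm, angles in degrees, forces in N, time in s.
With the tool pointing down it reaches from about 350 to 850 mm from the base axis. Payload 8.1 kg.
Tool frame: the origin (TCP) lies midway between the tips of the shut fingers; the grasp point (between the pads) lies 19 mm behind it; z points along the fingers, y is the line along which they close (so a half turn about z gives the same grasp; the last joint's range is limited). The gripper opens to 85 mm and grips with 20 to 120 N. Pads are 22 mm wide; open, the fingers measure 114 mm over their backs; the gripper's body (76 mm by 85 mm) begins 54 mm behind the grasp point. The pads swing forward as they close: fully open they stand 13 mm farther back than shut.
Start: joints at [58.992, 7.471, 85.268, -0, 87.261, -4.893], TCP at [264.089, 538.76, 231.292] pointing down, gripper open.
Joint ranges: [-169.43, 169.43], [-51.17, 129.36], [1.28, 143.12], [-76.62, 256.62], [0, 156.53], [-152.29, 152.29]. Speed limits (degrees/s): [136.94, 136.94, 159.86, 180, 180, 180].

INTERFACE

Orientations are given as [roll, pitch, yaw] about the fixed x, y, z axes, in that order (R = Rz(yaw) Ry(pitch) Rx(roll)).
In Python, from bench import r gives the robot as it stands. The module is installed in compiled form; this text tells all that it offers.
- The arm moves only by the tool jog_arm, never from a script. Its argument "rows" is a list of rows, each a list of 2 entries, a list of its own where there are three numbers: the shift along the tool's x, y, z in mm, then the turn, a rotation vector about the tool's x, y, z in rad. A call has 1 to 10 rows; each row is the pose to reach, as a shift and turn from the pose commanded when the call began, along the tool's axes at that moment; what a row does not reach only later rows make up. A row lasts 1/10 s, in which the tool goes at most 50 mm and 8.59 degrees, less where a joint would pass 70% of its speed; a pose out of reach is approached as far as the arm can. A call with a gripper value outside its range is refused whole. "grip" is the finger opening in mm, from 0 to 85.4, set as the call begins (left out, the last holds). The fingers move at their own pace and stop on an object; "force" is the grip in N (left out, the last holds). Time passes only in rows, so rows that repeat a pose let the fingers close. It gives the time, the measured TCP pose, the force, the opening and the grip force at its end, in the units of the state.
- r.sense(): the state, without advancing time (a new reading comes with each control period).
- r.snapshot(name): name is "scene" or "top" or "wrist"; returns (picture, depth): 420x560x3 uint8, blue, green, red; 420x560 float32, mm along the optical axis (not along the pixel's ray), 0 where there is no reading.
- r.camera_params(name): a dict with "fx", "fy", "cx", "cy" (pixels), "pose" (4x4, takes a point from camera to world coordinates); the wrist camera has in their place "tool_from_camera" (4x4, takes a point from camera to tool coordinates, whose origin is the TCP and whose axes are the flange's). Camera axes: x right, y down, z forward; pixel columns grow to the right and rows downward; lengths in mm; the calibration is good to about 2 mm. A picture is of the moment at which its call begins: read the wrist's pose just before it. camera_params takes no time and is no camera call.
- r.hand_in(): hands the job in; it is judged then, once.
The state is a dict: "time": time; "joint_pos": joint angles; "qd": joint speeds; "joint_efforts": joint torques, N m; "tool_pos": TCP position; "tcp_rot": TCP orientation; "ft_force": force on the tool from outside, world axes, zero at the start; "wrist_torque": the same for the moment, N m; "finger_gap": finger opening in mm; "grip_force": force on a finger pad.
Only numpy, scipy, OpenCV 4.12 (cv2) and the standard library are available. Lean on these libraries where they do the work, as an engineer would, in place of code of your own. Each camera call takes 0.05 s, during which the arm holds its last target. There are 200 camera calls.

TASK

The small centrifuge with the half-open lid is out of balance: two of its tubes face each other across the rotor, the third has no partner. With a fingertip push the lid all the way back to its stop, then point out where the balance tube must go: bring the fingertips just above the middle of the empty pocket straight across the rotor from the unpaired tube, touch neither rotor nor tubes, and stay there for at least two seconds, still pointing as you finish. Pick nothing up, and leave the rotor's position and everything else on the bench as they are.

Things in the scene. Friction and masses are not known exactly. Their poses are not given: they have to be found in the camera images.
- mini_centrifuge: small round bench centrifuge, 150 mm across, fixed on the worktop, 70 mm high to the rim of its bowl and 108 mm with the lid shut. Origin at the centre of its underside; its x axis points from the front (rocker switch, lid tab) to the hinge at the back, z up.
- mini_centrifuge_lid (a joint): opening angle of the clear grey domed lid, rad: 0 shut, 1.48 at its stop, nearly upright; starts at 0.75 to 1.05. Its stiff hinge keeps it where it is left; 1 N at the tab moves it. It is a hollow round dome, 138 mm across, with a side wall 28 mm deep and a flat top, whose inside lies 26 mm above the plane of the lower rim; that plane passes through the hinge
- lid_hinge (a point): centre of the lid's hinge axis, which runs along the centrifuge's y axis, 72 mm behind the centrifuge's origin and 74 mm above the worktop
- lid_tab (a point): underside of the small tab, 26 mm wide, that sticks out 8 mm from the front of the lid's lower rim; 146 mm from the hinge axis; moves with the lid
- rotor_centre (a point): centre of the rotor's flat top, on its axis (its z is up)
- lone_cap (a point): top of the cap of the unpaired microtube, in the rotor
- counter_pocket (a point): mouth of the empty pocket straight across the rotor from the unpaired tube, at the height of the rotor's top: the place to point at. Seen from the rotor's axis it lies within 75 degrees of straight to the front
- balance_tube_mid (a point): the balance tube, a loose microtube 12 mm across and 40 mm long, standing in a white 8-hole block (98 x 48 x 28 mm, fixed) to the left of the centrifuge; the point is its centre, 20 mm above its foot. Leave it alone
- micropipette: white pipette lying to the right of the centrifuge, 268 mm long, 30 mm high; origin under its middle, its y axis along it. Leave it alone
- marker_black: marker pen lying in front of the centrifuge, 135 mm long, 14 mm thick; origin under its middle, its y axis along it. Leave it alone
- plate_c0: round culture plate, 90 mm across, 16 mm high, at the left; origin at the centre of its underside. Leave it alone
- tape_roll: roll of tape lying flat, 104 mm across, 19 mm high, at the right; origin at the centre of its underside. Leave it alone
- forceps: steel forceps lying flat, 131 mm long, at the right front; origin under their middle. Leave them alone
- lens: hand lens lying flat, 108 mm long, at the left back; origin under its middle. Leave it alone
- mini_centrifuge_rotor: the rotor, a dark disc 99 mm across, flat top 85 mm above the worktop, 8 pockets 45 degrees apart, mouths 11 mm wide and 32 mm from the axis. Three hold capped microtubes, caps 12 mm across, up to 4 mm above the top; five are empty. It turns at the lightest touch. Its origin is not on it but under the centrifuge, near the centrifuge's own; its x axis turns with it
Not all that is in view belongs to the job. What is shaped like the mini_centrifuge but pink is not meant.

How it is judged (in metres and radians):
On the way, in this order (a step that is already met when the one before it is completed fails the run):
1. the lid is pushed back to its stop (value of joint mini_centrifuge_lid above 1.35 rad), for 0.2 s.
2. the fingertips stay just above the right pocket for two seconds, with the lid open (value of joint mini_centrifuge_lid above 1.35 rad and horizontal distance between the grasp point and counter_pocket below 0.0115 m and z of the grasp point in the frame of rotor_centre between 0.019 and 0.06 m), for 1.9 s.
At the end, for the whole second after the job is handed in: The lid stands at its stop (over 1.35 rad), the rotor is not turned, and the robot still points: the grasp point, 19 mm behind the fingertips, is within 11.5 mm sideways of the empty pocket opposite the unpaired tube and 19 to 60 mm above the rotor's top (all of step 2 and distance of counter_pocket from where it was at the start of the episode below 0.004 m); the robot touches nothing.
It fails at once if the rotor or a tube in it is touched (contact force between any of the fingers, the arm and mini_centrifuge_rotor above 0.3 N).
It fails at once if the rotor is turned (its pocket shifts by over 4 mm) (distance of counter_pocket from where it was at the start of the episode above 0.004 m).
It fails at once if something on the bench is displaced or lifted by over 15 mm (distance of any of balance_tube_mid, micropipette, marker_black, plate_c0, tape_roll, forceps, lens from where it was at the start of the episode above 0.015 m).
It also fails if it takes over 40 s, if anything falls off the work surface, if the arm or the gripper's body presses on something with over 40 N, if the wrist force passes 120 N, or if a joint passes its speed limit or range.

## Working session

There is one attempt and no reset: what is moved stays moved. The work goes in short steps, Python scripts to look and compute and a tool call to move; the robot and the scene stay as the last step left them, time stands still between calls to the robot, and variables do not carry over. Pictures are saved under pics/ and viewed, at most 10 in all, crops included, and the job is handed in when it is done.

Besides the shell and the picture viewer there is one more tool, called after "Request:" as a command line: name --argument value ..., lists and objects as JSON in quotes. jog_arm: Moves the arm, as the interface text tells. Its arguments: {"type":"object","properties":{"rows":{"type":"array"},"grip":{"type":"number"},"force":{"type":"number"}},"required":["rows"]}

```bash
mkdir -p pics
cat > h.py <<'E'
import numpy as np, cv2
from bench import r
def snap(n):
    s=r.sense(); p,d=r.snapshot(n); c=r.camera_params(n); np.savez(f'pics/{n}.npz',p=p,d=d); return s,p,d,c
def world(c,d,u,v,T=None):
    T=c['pose'] if T is None else T
    z=d[v,u]; q=np.array([(u-c['cx'])/c['fx']*z,(v-c['cy'])/c['fy']*z,z,1]); return (np.array(T)@q)[:3]
def plane(c,u,v,h,T=None):
    T=np.array(c['pose'] if T is None else T)
    q=T[:3,:3]@np.array([(u-c['cx'])/c['fx'],(v-c['cy'])/c['fy'],1]); o=T[:3,3]; return o+q*(h-o[2])/q[2]
E
python3 - <<'E'
from h import *
for n in ('scene','top'):
    s,p,d,c=snap(n); cv2.imwrite(f'pics/{n}1.png',p); print(n,{k:np.round(v,3).tolist() for k,v in c.items()})
print(s)
E
```

```text
scene {'fx': 437.72, 'fy': 437.72, 'cx': 280.586, 'cy': 206.395, 'pose': [[0.509, -0.528, 0.68, -554.52], [-0.861, -0.323, 0.393, -628.83], [0.012, -0.785, -0.619, 1050.168], [0.0, 0.0, 0.0, 1.0]]}
top {'fx': 488.748, 'fy': 488.748, 'cx': 282.652, 'cy': 210.392, 'pose': [[0.014, -0.995, 0.101, 364.744], [-1.0, -0.015, -0.011, -28.977], [0.012, -0.101, -0.995, 1560.113], [0.0, 0.0, 0.0, 1.0]]}
{'time': 0.05, 'joint_pos': array([ 5.89901302e+01,  7.51508198e+00,  8.53278581e+01,  2.63901169e-03,
        8.72620730e+01, -4.89202935e+00]), 'qd': array([ 0.11585116,  0.01765808, -0.1845797 ,  0.02592914,  0.02191677,
        0.01894493]), 'joint_efforts': array([ 6.96755360e-04, -5.71376860e+01, -5.02333188e+01, -3.66146796e-04,
        9.05887369e-03, -3.70146120e-05]), 'tool_pos': array([263.80743526, 538.29225023, 230.25832863]), 'tcp_rot': array([-1.79895594e+02, -1.15814903e-02,  1.53882021e+02]), 'ft_force': array([-0.11120589, -0.96321299,  0.04083913]), 'wrist_torque': array([ 0.01995854, -0.07548761, -0.03660612]), 'grip_force': 0.0, 'finger_gap': 85.31431274821884}
```

View pics/scene1.png

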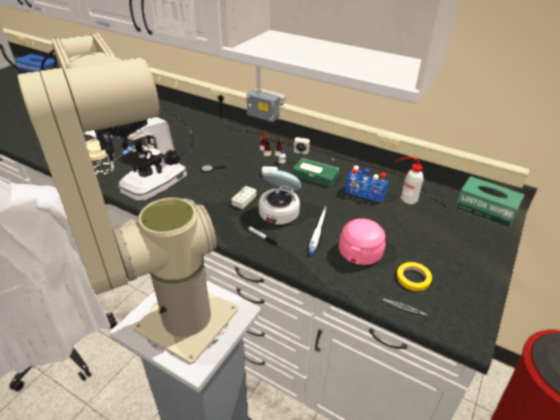

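View pics/top1.png

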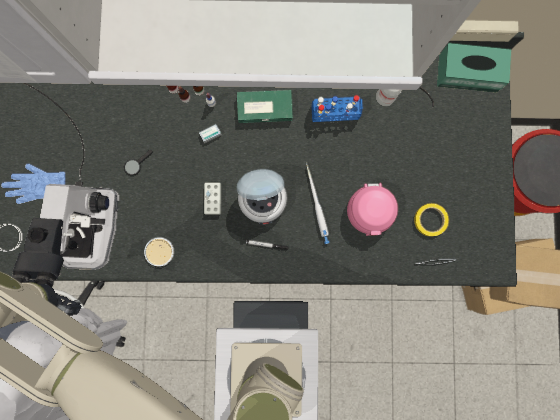

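The scene view shows the grey-lidded centrifuge at about (280,203). In the top view it is at about (262,197), with the tube block to its left, the pipette to its right and the marker in front.

Run:
```python
from h import *
s,p,d,c=snap('top')
a=cv2.resize(p[160:232,225:300],None,fx=8,fy=8,interpolation=cv2.INTER_CUBIC);cv2.imwrite('pics/topc.png',a)
for uv in ((262,200),(262,210),(262,220),(285,205),(240,205),(262,172),(262,185)): print(uv,world(c,d,*uv).round(1))
print(np.round(d[165:232:3,262]))
```

```text
(262, 200) [545.5  18.2  85.1]
(262, 210) [515.9  17.9  75.9]
(262, 220) [485.9  17.6  69.3]
(285, 205) [535.  -52.4  51.9]
(240, 205) [531.2  86.   67.7]
(262, 172) [622.4  18.  136.5]
(262, 185) [576.9  15.9 180.6]
[1585. 1576. 1450. 1431. 1414. 1405. 1394. 1388. 1383. 1384. 1382. 1384.
 1493. 1494. 1490. 1491. 1509. 1501. 1493. 1517. 1561. 1558. 1556.]
```

View pics/topc.png

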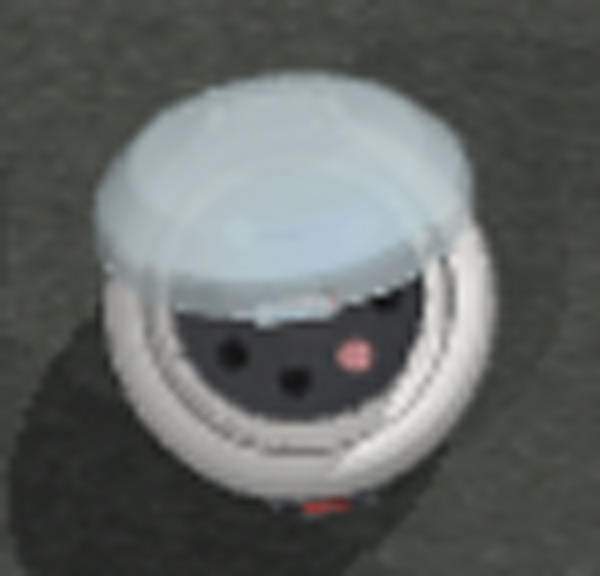

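The crop shows a red-capped tube at front right (355,355). There are empty pockets at (385,298), (293,380) and (233,353). The lid tab is at (295,313) and the switch at (325,507), so the centrifuge is yawed by a few degrees.

```bash
cat >> h.py <<'E'
from scipy.spatial.transform import Rotation as R
def go(pos,yaw,s=None):
    s=s or r.sense(); A=R.from_euler('xyz',s['tcp_rot'],degrees=True); B=R.from_euler('xyz',[180,0,yaw],degrees=True)
    print('shift',A.inv().apply(np.array(pos)-s['tool_pos']).round(1),'turn',(A.inv()*B).as_rotvec().round(4))
E
python3 - <<'E'
from h import *
from scipy.optimize import brentq
c=r.camera_params('top'); z=np.load('pics/top.npz'); d=z['d']
P=lambda a,b,h: plane(c,224.5+(a+.5)/8,159.5+(b+.5)/8,h)
l,rr,b=[P(*q,62) for q in ((105,300),(497,300),(297,497))]
print(l,rr,b); 
ctr=np.array([b[0]+75,(l[1]+rr[1])/2]); print('ctr',ctr)
sw=P(325,507,35); print('switch',sw,'yaw',np.degrees(np.arctan2(*(ctr-sw[:2])[::-1])))
yaw=np.arctan2(*(ctr-sw[:2])[::-1]); u=np.array([np.cos(yaw),np.sin(yaw)])
for n,q in dict(red=(355,355),e1=(385,298),e2=(293,380),e3=(233,353)).items():
    w=P(*q,85)[:2]-ctr; print(n,w.round(1),np.hypot(*w),np.degrees(np.arctan2(w[1],w[0])))
h=ctr+72*u; print('hinge',h)
def f(t):
    z=74+146*np.sin(t); return (P(295,316,z)[:2]-h)@u+146*np.cos(t)
t=brentq(f,.5,1.3); print('lid',t,'tab',P(295,316,74+146*np.sin(t)))
n=t; tab=[*(h-146*np.cos(t)*u),74+146*np.sin(t)]; print(tab)
go([430,P(295,316,188)[1]-10,231],np.degrees(yaw)+180)
E
```

```text
[556.35643366  94.08975708  62.        ] [558.65026075 -57.1455992   62.        ] [481.23446642  18.69582429  62.        ]
ctr [556.23446642  18.47207894]
switch [479.57375671   8.54569236  35.        ] yaw 7.377874598441561
red [-22.4 -21.5] 31.095202342047855 -136.1419283986086
e1 [ -0.4 -32.6] 32.59193422679876 -90.77477773752246
e2 [-32.3   1.8] 32.36684831545318 176.80238735252019
e3 [-22.4  24.7] 33.346920435613285 132.08808097749431
hinge [627.63836576  27.71778917]
lid 0.883700893699744 tab [535.70054901  16.57924546 186.87137709]
[np.float64(535.7980979619327), np.float64(15.825882544691396), np.float64(186.87137709246372)]
shift [-383.3 -404.4    0. ] turn [-1.400e-03 -5.000e-04 -5.846e-01]
```

Request:
jog_arm --rows '[[[-32,-34,0],[0,0,-0.06]],[[-64,-67,0],[0,0,-0.12]],[[-96,-101,0],[0,0,-0.18]],[[-128,-135,0],[0,0,-0.24]],[[-160,-169,0],[0,0,-0.3]],[[-192,-202,0],[0,0,-0.36]],[[-224,-236,0],[0,0,-0.42]],[[-256,-270,0],[0,0,-0.48]],[[-288,-304,0],[0,0,-0.54]],[[-320,-337,0],[0,0,-0.585]]]' --grip 0

```text
time: 1.15
tool_pos: [403.1, 93.4, 231.3]
tcp_rot: [-180.0, 0.0, -172.5]
ft_force: [2.2, -0.1, 0.4]
finger_gap: -0.2
grip_force: 0.0
```

Run:
```python
from h import *
s=r.sense(); print(s['tool_pos'],s['tcp_rot'],s['finger_gap'],s['time']); go([440,4,172],187.4)
```

```text
[403.1086456   93.44896122 231.29817162] [-1.79998806e+02  2.76140954e-02 -1.72451340e+02] -0.16925134417222204 1.15
shift [-24.8 -93.5  59.3] turn [-0.      0.0005  0.0026]
```

Request:
jog_arm --rows '[[[-8,-31,0],[0,0,0]],[[-16,-62,20],[0,0,0]],[[-24,-94,40],[0,0,0]],[[-24,-94,59],[0,0,0]],[[-24,-94,59],[0,0,0]]]'

```text
time: 1.65
tool_pos: [436.9, 4.5, 169.1]
tcp_rot: [179.9, -0.3, -172.7]
ft_force: [-0.1, -0.4, -0.6]
finger_gap: -0.0
grip_force: 0.0
```

Run:
```python
from h import *
s,p,d,c=snap('wrist'); cv2.imwrite('pics/w1.png',p)
print(s['tool_pos'],s['tcp_rot'],s['time'],c); go([536,15.8,176],187.4)
```

```text
[436.94075685   4.53014179 169.1454229 ] [ 179.91807757   -0.32396246 -172.72103892] 1.65 {'fx': 376.766339358133, 'fy': 376.766339358133, 'cx': 276.90093275509844, 'cy': 213.6116707085225, 'tool_from_camera': array([[ 2.19866547e-04, -9.56332936e-01, -2.92279433e-01,
         7.44803248e+01],
       [ 9.99999966e-01,  2.51745500e-04, -7.14589232e-05,
        -3.51316337e-01],
       [ 1.41918554e-04, -2.92279407e-01,  9.56332959e-01,
        -1.42202685e+02],
       [ 0.00000000e+00,  0.00000000e+00,  0.00000000e+00,
         1.00000000e+00]])}
shift [-98.8  -1.9  -5.4] turn [ 0.001  -0.0035 -0.0009]
```

View pics/w1.png

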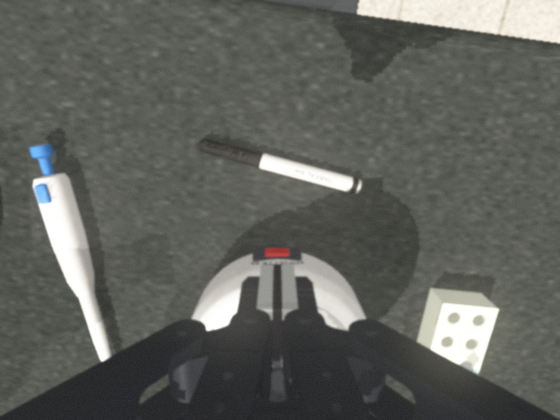

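The wrist view shows the rocker switch at (277,252), in line with the fingers, so the push line is centred. I'll push now.

Request:
jog_arm --rows '[[[-20,-2,0],[0,0,0]],[[-40,-2,0],[0,0,0]],[[-60,-2,0],[0,0,0]],[[-75,-2,0],[0,0,0]],[[-87,-2,-2],[0,0,0]],[[-97,-2,-8],[0,0,0]],[[-107,-2,-14],[0,0,0]],[[-117,-2,-19],[0,0,0]],[[-127,-2,-24],[0,0,0]],[[-137,-2,-28],[0,0,0]]]'

```text
time: 2.7
tool_pos: [575.8, 22.1, 202.2]
tcp_rot: [-180.0, 0.1, -172.5]
ft_force: [0.1, -0.4, -0.9]
finger_gap: -0.1
grip_force: 0.3
```

Run:
```python
from h import *
s,p,d,c=snap('scene'); a=cv2.resize(p[120:260,210:360],None,fx=4,fy=4,interpolation=cv2.INTER_CUBIC); cv2.imwrite('pics/s2.png',a)
print(s['tool_pos'],s['tcp_rot'],s['ft_force']); go([612-11,24,205],187.4)
```

```text
[575.84178044  22.05770411 202.23448619] [-1.79991193e+02  8.74997660e-02 -1.72503422e+02] [ 0.14385869 -0.4065148  -0.87526969]
shift [-23.9  -1.3  -1.9] turn [-0.0004  0.0034  0.0017]
```

View pics/s2.png

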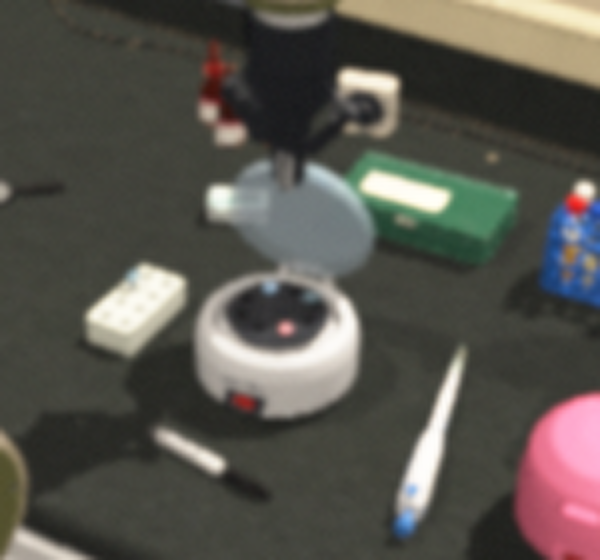

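The lid is being pushed by the fingertip and is nearly upright. The rotor shows three caps: red at (287,328), and bluish ones at (270,287) and (310,296).

Request:
jog_arm --rows '[[[-7,-1,-2],[0,0,0]],[[-14,-1,-3],[0,0,0]],[[-20,-1,-3],[0,0,0]],[[-25,-1,-3],[0,0,0]],[[-28,-1,-3],[0,0,0]],[[-28,-1,-3],[0,0,0]]]'

```text
time: 3.35
tool_pos: [603.2, 23.5, 203.0]
tcp_rot: [180.0, -0.0, -172.6]
ft_force: [-0.3, -0.2, -0.6]
finger_gap: 0.1
grip_force: 0.0
```

Request:
jog_arm --rows '[[[-2,0,0],[0,0,0]],[[-4,0,0],[0,0,0]],[[-5,0,0],[0,0,0]],[[-5,0,0],[0,0,0]]]'

```text
time: 3.75
tool_pos: [604.8, 23.7, 202.9]
tcp_rot: [180.0, -0.4, -172.6]
ft_force: [-17.3, -2.2, 8.0]
finger_gap: 0.1
grip_force: 9.1
```

The wrist force of −17 N shows the lid is at its stop. I'll back off and look.

Request:
jog_arm --rows '[[[15,0,0],[0,0,0]],[[45,0,0],[0,0,0]],[[85,0,0],[0,0,0]],[[125,0,0],[0,0,0]],[[150,-20,0],[0,0,0]],[[160,-60,0],[0,0,0]],[[160,-100,0],[0,0,0]],[[160,-140,0],[0,0,0]],[[160,-160,0],[0,0,0]],[[160,-160,0],[0,0,0]]]'

```text
time: 4.75
tool_pos: [469.8, -157.7, 203.4]
tcp_rot: [-180.0, 0.0, -172.8]
ft_force: [-0.5, 0.3, 0.7]
finger_gap: -0.3
grip_force: 0.0
```

Run:
```python
from h import *
s,p,d,c=snap('top'); a=cv2.resize(p[160:232,225:300],None,fx=8,fy=8,interpolation=cv2.INTER_CUBIC)
s,q,d,c=snap('scene'); b=cv2.resize(q[170:230,250:310],None,fx=8,fy=8,interpolation=cv2.INTER_CUBIC)
cv2.imwrite('pics/t3.png',a);cv2.imwrite('pics/s3.png',b); print(s['tool_pos'],s['tcp_rot'],s['ft_force'])
```

```text
[ 469.70342757 -156.14404328  203.24142154] [ 1.79988675e+02 -7.17431502e-03 -1.72742284e+02] [0.01750194 0.45124851 0.14926181]
```

View pics/t3.png

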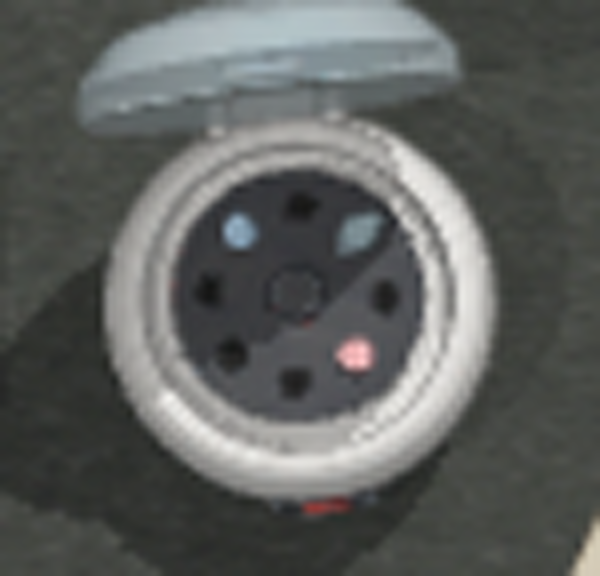

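View pics/s3.png

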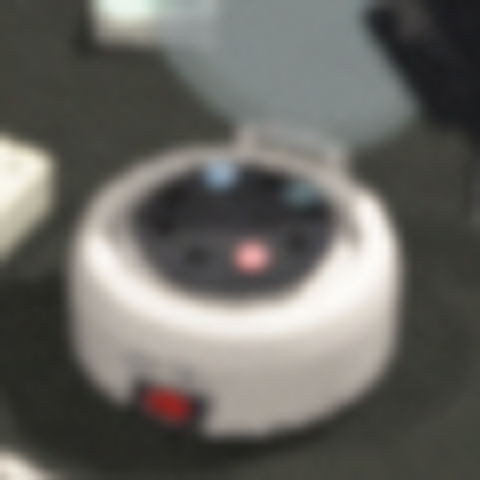

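The top crop shows caps at back left (238,230), back right (358,232) and front right, red, at (355,355). Red and back left are a pair, so the lone tube is back right and the target is the empty front-left pocket at (233,353). The rotor has not moved.

Run:
```python
from h import *
c=r.camera_params('top'); P=lambda a,b,h: plane(c,224.5+(a+.5)/8,159.5+(b+.5)/8,h)
q=P(233,353,85); m=P(296.3,294,85); l=P(358,232,88)
k=m-l; k/=np.hypot(*k[:2]); print(q,m,l,'model',m+32*k)
a=np.radians(133); print(m[:2]+32*np.array([np.cos(a),np.sin(a)]))
s=r.sense(); c=r.camera_params('scene'); print(s['tool_pos'])
# scene cross-check: project counter into scene crop, and red cap
T=np.linalg.inv(c['pose'])
for w in (q,m,[*P(355,355,88)[:2],88]):
    x=T@[*w,1]; print(np.array([(c['fx']*x[0]/x[2]+c['cx']-250)*8,(c['fy']*x[1]/x[2]+c['cy']-170)*8]).round())
go([q[0]+.5,q[1],160],187.4);
```

```text
[533.88295089  43.21933851  85.        ] [556.81479974  19.61625071  85.        ] [580.5306086   -3.49290799  88.        ] model [533.89615212  41.94863955  82.10083922]
[534.99085222  43.01956916]
[ 469.72411181 -155.1294091   203.18169981]
[166. 216.]
[236. 207.]
[152. 272.]
shift [-89.4 188.5  43.3] turn [ 0.0006 -0.0002 -0.0012]
```

Request:
jog_arm --rows '[[[0,30,0],[0,0,0]],[[0,65,0],[0,0,0]],[[-15,100,0],[0,0,0]],[[-45,135,0],[0,0,0]],[[-75,170,0],[0,0,0]],[[-89,188,0],[0,0,0]],[[-89,188,0],[0,0,0]],[[-89,188,20],[0,0,0]],[[-89,188,43],[0,0,0]],[[-89,188,43],[0,0,0]]]'

```text
time: 5.85
tool_pos: [530.9, 43.1, 156.8]
tcp_rot: [180.0, -0.4, -172.6]
ft_force: [-0.6, 1.0, 0.6]
finger_gap: 0.1
grip_force: 0.0
```

Run:
```python
from h import *
s=r.sense(); print(s['tool_pos'],s['tcp_rot'],s['ft_force']); go([534.3,42.8,108],187.4)
s,p,d,c=snap('wrist'); cv2.imwrite('pics/w4.png',p)
```

```text
[530.87710581  43.08698261 156.80903481] [ 179.95070996   -0.36004071 -172.55026994] [-0.55079449  1.00310865  0.64866478]
shift [-3.7 -0.8 48.8] turn [ 0.0009 -0.0063  0.0009]
```

View pics/w4.png

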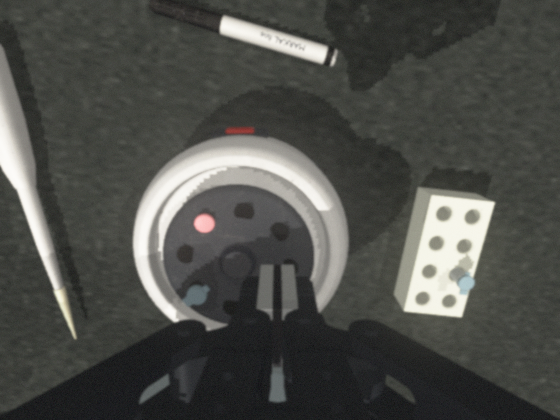

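The wrist view shows the red cap at (204,223), the lone cap at (195,295) and the target pocket at (280,231), just beyond the fingertips at (277,268). I'll cross-check it from this view.

Run:
```python
from h import *
s=r.sense(); c=r.camera_params('wrist')
T=np.eye(4);T[:3,:3]=R.from_euler('xyz',s['tcp_rot'],degrees=True).as_matrix();T[:3,3]=s['tool_pos'];T=T@c['tool_from_camera']
for q in ((280,231),(237,264),(204,223),(195,295)): print(q,plane(c,*q,85,T).round(1))
print(s['tool_pos']); go([534.3,42.8,108],187.4)
```

```text
(280, 231) [534.   44.8  85. ]
(237, 264) [559.1  21.   85. ]
(204, 223) [534.9  -1.4  85. ]
(195, 295) [584.1  -3.5  85. ]
[531.93098474  42.9418659  158.76117296]
shift [-2.5 -0.5 50.8] turn [ 0.0006 -0.004   0.0005]
```

Both views agree on (534, 44) within 2 mm. I'll descend and hold.

Request:
jog_arm --rows '[[[0,0,8],[0,0,0]],[[0,0,16],[0,0,0]],[[0,0,24],[0,0,0]],[[0,0,32],[0,0,0]],[[0,0,39],[0,0,0]],[[0,0,44],[0,0,0]],[[0,0,48],[0,0,0]],[[0,0,50],[0,0,0]],[[0,0,50],[0,0,0]],[[0,0,50],[0,0,0]]]'

```text
time: 6.9
tool_pos: [534.1, 42.7, 110.6]
tcp_rot: [-180.0, 0.0, -172.6]
ft_force: [-0.5, -0.3, 0.2]
finger_gap: 0.5
grip_force: 0.0
```

Request:
jog_arm --rows '[[[0,0,0],[0,0,0]],[[0,0,0],[0,0,0]],[[0,0,0],[0,0,0]],[[0,0,0],[0,0,0]],[[0,0,0],[0,0,0]],[[0,0,0],[0,0,0]],[[0,0,0],[0,0,0]],[[0,0,0],[0,0,0]],[[0,0,0],[0,0,0]],[[0,0,0],[0,0,0]]]'

```text
time: 7.9
tool_pos: [534.0, 42.7, 110.3]
tcp_rot: [180.0, 0.0, -172.6]
ft_force: [-0.5, 0.0, 0.0]
finger_gap: 0.4
grip_force: 0.0
```

Request:
jog_arm --rows '[[[0,0,0],[0,0,0]],[[0,0,0],[0,0,0]],[[0,0,0],[0,0,0]],[[0,0,0],[0,0,0]],[[0,0,0],[0,0,0]],[[0,0,0],[0,0,0]],[[0,0,0],[0,0,0]],[[0,0,0],[0,0,0]],[[0,0,0],[0,0,0]],[[0,0,0],[0,0,0]]]'

```text
time: 8.9
tool_pos: [533.9, 42.7, 110.3]
tcp_rot: [-180.0, 0.0, -172.6]
ft_force: [0.1, -0.4, -0.0]
finger_gap: -0.3
grip_force: 0.0
```

Request:
jog_arm --rows '[[[0,0,0],[0,0,0]],[[0,0,0],[0,0,0]],[[0,0,0],[0,0,0]],[[0,0,0],[0,0,0]],[[0,0,0],[0,0,0]],[[0,0,0],[0,0,0]],[[0,0,0],[0,0,0]],[[0,0,0],[0,0,0]],[[0,0,0],[0,0,0]],[[0,0,0],[0,0,0]]]'

```text
time: 9.9
tool_pos: [533.9, 42.7, 110.3]
tcp_rot: [180.0, -0.0, -172.6]
ft_force: [-0.4, 0.1, 0.3]
finger_gap: -0.1
grip_force: 0.0
```

Run:
```python
from h import *
s,p,d,c=snap('scene'); b=cv2.resize(p[140:230,230:330],None,fx=6,fy=6,interpolation=cv2.INTER_CUBIC); cv2.imwrite('pics/s5.png',b)
print(s['tool_pos'],s['tcp_rot'],s['ft_force'],s['time'])
```

```text
[533.93253399  42.73675343 110.27709528] [ 1.79998113e+02 -2.94901918e-03 -1.72597789e+02] [-0.40227848  0.10920413  0.32255487] 9.9
```

View pics/s5.png

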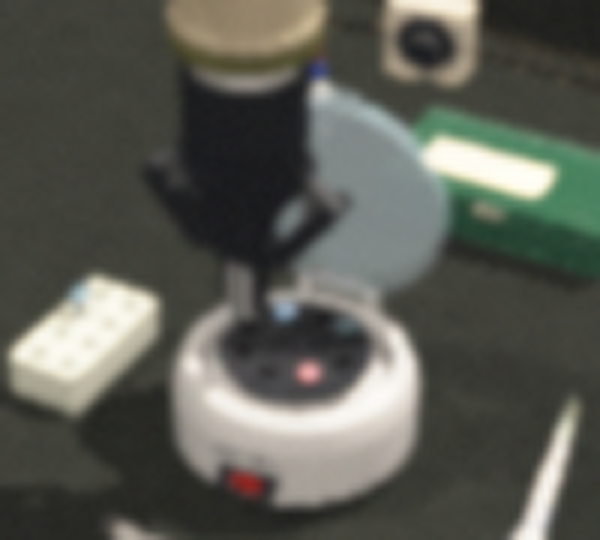

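The picture shows the fingertips at (243,315), hovering over the front-left pocket. The lid is upright, and the red cap at (307,372) and the rest of the rotor have not moved.

```bash
python3 -c "
from bench import r
print(r.hand_in())"
```

```text
the job is handed in; nothing more can be done
None
```

I pushed the lid back to its stop and handed the job in with the fingertips about 25 mm above the empty front-left pocket, opposite the unpaired back-right tube; they had held there for about 3 s, with no contact force and the rotor unmoved (the hand-in call gave no verdict).

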